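# Hold the reference slide in the analyser's slot

### The arm

A 7-joint arm with a two-finger parallel gripper is mounted at the origin on the work surface. World frame = base frame: x ahead of the robot, y to its left, z up, the work surface at z = 0. Lengths are in mm, angles in rad, forces in N, time in s.
With the tool pointing down it reaches from about 400 to 900 mm from the base axis. Payload 5.5 kg.
Tool frame: the origin (TCP) lies at the very end of the fingers, on their centre line; the grasp point (between the pads) lies manip.grip_point_offset behind it (manip.grip_point_offset is the distance from the TCP to the grasp point, in mm); z points along the fingers, y is the line along which they close (so a half turn about z gives the same grasp; the last joint's range is limited). The gripper opens to 92 mm and grips with 3 to 60 N. Pads are 19 mm wide; open, the fingers measure 130 mm over their backs; the gripper's body (75 mm by 190 mm) begins 47 mm behind the grasp point.
Start: joints at [1.497, 0.501, -0.427, 1.55, 0.221, 1.138, -0.21], TCP at [214.839, -613.469, 186.929] pointing down, gripper open.
Joint ranges: [-2.88, 2.88], [-0.31, 2.03], [-1.54, 1.56], [0.2, 2.42], [-1.41, 4.55], [0.19, 2.02], [-2.57, 2.57]. Speed limits (rad/s): [2.57, 2.57, 3.14, 3.14, 3.14, 3.14, 3.14].

### API

Orientations are given as a rotation vector (axis times angle).
In Python, from workcell import status, viewer, workorder, manip gives the robot as it stands.
- The arm moves only by the shell command python3 -m pendant 'ROWS' [FORCE]. ROWS is JSON, a list of rows, each an object of numbers: "x", "y", "z": the shift along the world's x, y, z normalised to -1 to 1, where 1 is 0.03 m; "ax", "ay", "az": the turn, a rotation vector about the world's x, y, z normalised to -1 to 1, where 1 is 45 degrees; "claw": the opening, from -1 (shut) to 1 (fully open). In form: [{"x": .., "y": .., "z": .., "ax": .., "ay": .., "az": .., "claw": ..}, ...]. A call has exactly 8 rows; each row shifts and turns the commanded pose from where the row before left it; what a row does not reach is not made up. A row lasts 1/10 s, in which the tool goes at most 50 mm and 8.59 degrees, less where a joint would pass 70% of its speed; a pose out of reach is approached as far as the arm can. A call with a number of a shift or a turn outside -1 to 1 is refused whole. A call with a gripper value outside its range is refused whole. The fingers move at their own pace and stop on an object; FORCE is the grip in N (left out, the last holds). Time passes only in rows, so rows that do not move let the fingers close, or fill a call up. It gives the time, the measured TCP pose, the force, the opening and the grip force at its end, in the units of the state.
- status.state(): the state, without advancing time (a new reading comes with each control period).
- viewer.get_image(name): name is "scene" or "top" or "wrist"; returns a dict with "pixels" (400x640x3 uint8, blue, green, red), "fovy" (degrees; the focal length in pixels is half the picture's height over the tangent of half this angle, whatever the lens; pixels are square), "cx", "cy" (the principal point, pixels), "k1" (the pictures are not rectified: a ray, as slopes to the right and down, at radius r is drawn at 1 + k1 r^2 times it, then the intrinsics apply), "extrinsics" (4x4, takes a point from camera to world coordinates); the wrist camera has in their place "mount" (4x4, takes a point from camera to tool coordinates, whose origin is the TCP and whose axes are the flange's). Camera axes: x right, y down, z forward; pixel columns grow to the right and rows downward; lengths in mm; the calibration is good to about 2 mm. A picture is of the moment at which its call begins: read the wrist's pose just before it. There is no depth.
- workorder.job_done(): hands the job in; it is judged then, once.
Trained networks look in the newest picture that a camera, given by its name, has taken for a name from the list of things; names that differ only in an ending like _2 or _b are one class to them, and where a whole thing is asked for, a point or a joint stands for the part that bears it (a point fixed in the world has none). Each returns a list of dicts, best first, with "p" (0 to 1); they miss things now and then, are a little off and sometimes report something else, mostly with a low value. They report only what shows in the picture. A call takes as long as a camera call. They do not tell look-alikes from the thing itself.
- viewer.spot_in(camera, label): "centre" ([x, y, z] in mm, in world coordinates, good to about 4 mm: the middle of the surface that is visible of it).
- viewer.cut_out(camera, label): "mask" (400x640 bool, what is visible of it).
The state is a dict: "time": time; "q": joint angles; "joint_vel": joint speeds; "joint_torque": joint torques, N m; "position": TCP position; "ee_rot": TCP orientation; "ft_force": force on the tool from outside, world axes, zero at the start; "wrist_torque": the same for the moment, N m; "gripper_width": finger opening in mm; "finger_force": force on a finger pad.
Only numpy, scipy, OpenCV 4.12 (cv2) and the standard library are available. Lean on these libraries where they do the work, as an engineer would, in place of code of your own. Each camera call takes 0.05 s, during which the arm holds its last target. There are 200 camera calls.

### The job

Swing the shutter lever on top of the analyser round to the long 60-degree line, which uncovers the slot. Then take the slide with the round head out of the stand, leaving the other two in it, and lower its blade through the slot until about half of the blade is inside. The job finishes holding: keep the slide still in the gripper at that depth, upright, its shoulder well clear of the housing, with the lever still on its line.

Things in the scene. Friction and masses are not known exactly. Their poses are not given: they have to be found in the camera images.
- slot (a point): centre of the slot's mouth in the analyser's flat top (z = 0.110): an upright through hole 42 mm along this point's y, 8 mm along its x, square edges, dark flush frame; the top is 15 mm thick, hollow for 80 mm below. z up; axes are the analyser's.
- analyser: pale fixed box 240 (x) x 260 (y) x 110 mm, origin under its centre, z up, display on its -x face. The slot's centre is at (0, -65) mm, the lever's pivot at (0, +10) mm on its top.
- shutter (a joint): lever angle about its upright pivot, rad. 0: knob arm along the analyser's +y, leaf over the slot. Grows anticlockwise from above (knob towards the analyser's -x), stop at 1.4. Scale on the housing: the long thick line is at 1.047 (60 degrees), short thin ones at 0, 20, 40, 80. From 0.7 the slot is uncovered. It stays where left; about 1.2 N at the knob moves it.
- shutter_pivot (a point): the lever's pivot axis at the housing's top surface; hub 26 mm across, 12 mm high. The flat steel leaf, on the far side of the pivot from the knob, is 48 mm wide, 47 to 103 mm from the pivot, within 8 mm above the housing.
- shutter_knob (a point): on the axis of the lever's knob, an upright black cylinder 18 mm across whose top is 48 mm above the housing; this point is 30 mm above the housing and 68 mm from the pivot. The flat steel arm under it (18 mm wide, to 8 mm above the housing) ends 80 mm from the pivot and points to the scale.
- stand: fixed white block 60 (x) x 220 (y) x 60 mm, origin under its centre, z up. Three slots in a row at y = -70, 0 and +70 mm, each 9 mm along x, 43 mm along y, 50 mm deep; a slide stands in each, in any order, its x and y along the stand's.
- round_slide: slide to use, 70 g: aluminium blade 6 (x) x 40 (y) x 70 mm (z), rounded foot edge; shoulder 12 x 52 mm at z 70 to 76; neck 10 x 20 mm to z 100; round head, a disc 36 mm across, 10 mm thick (flat faces to +-x), centred at z 104. Origin: centre of the foot, z up the blade. Starts upright in the stand, foot 10 mm above the table. Either face may go to either side of the slot.
- tee_slide: another slide, same blade, shoulder and neck, with a flat T bar head 50 mm wide, top at z 110 mm above its foot. Origin at its foot. Stays in the stand.
- tab_slide: another slide, same blade, shoulder and neck, with a plain straight tab 20 mm wide, top at z 112 mm above its foot. Origin at its foot. Stays in the stand.
There are look-alikes about, which are no part of the job. What is shaped like the round_slide but pink or yellow is not meant.

How it is judged (in metres and radians):
On the way, in this order (a step that is already met when the one before it is completed fails the run):
1. the shutter lever stands still on the 60-degree line (within 6 degrees) (value of joint shutter between 0.942 and 1.152 rad and velocity of joint shutter between -0.05 and 0.05 rad/s), for 0.3 s.
2. the round-headed slide is held by the fingers, lifted right out of the stand (height (world z) of round_slide above 0.09 m and contact force between the fingers and round_slide above 1 N), for 0.1 s.
At the end, for the whole second after the job is handed in: The round-headed slide is gripped and still, upright within 7 degrees, its foot within 6 mm of the slot's centre line and 22 to 50 mm below the housing's top (shoulder clear, so only the gripper carries it), and the lever is within 6 degrees of the 60-degree line (z of round_slide in the frame of slot between -0.05 and -0.022 m and horizontal distance between round_slide and slot below 0.006 m and angle between round_slide's own z axis and vertical below 0.12 rad and linear speed of round_slide below 0.02 m/s and contact force between the fingers and round_slide above 1 N and value of joint shutter between 0.942 and 1.152 rad); the arm keeps its last pose, push and grip.
It fails at once if one of the other two slides is taken out of its place in the stand (moved more than 30 mm) (distance of any of tee_slide, tab_slide from where it was at the start of the episode above 0.03 m).
It also fails if it takes over 56 s, if anything falls off the work surface, if the arm or the gripper's body presses on something with over 40 N, if the wrist force passes 120 N, or if a joint passes its speed limit or range.

## Working session

There is one attempt and no reset: what is moved stays moved. The work goes in short steps, Python scripts to look and compute and a shell command to move; the robot and the scene stay as the last step left them, time stands still between calls to the robot, and variables do not carry over. Pictures are saved under pics/ and viewed, at most 10 in all, crops included, and the job is handed in when it is done.

```bash
ls; mkdir -p pics
cat > h.py <<'E'
import numpy as np, cv2
from workcell import status, viewer, workorder, manip
def cam(n):
    s=status.state(); im=viewer.get_image(n)
    if 'extrinsics' in im: T=np.array(im['extrinsics'])
    else:
        W=np.eye(4); W[:3,:3]=cv2.Rodrigues(np.array(s['ee_rot'],float))[0]; W[:3,3]=s['position']; T=W@np.array(im['mount'])
    f=200/np.tan(np.radians(im['fovy'])/2)
    return im,T,f
def ray(c,u,v):
    im,T,f=c; d=np.array([(u-im['cx'])/f,(v-im['cy'])/f]); s=d.copy()
    for _ in range(30): s=d/(1+im['k1']*(s@s))
    return T[:3,3],T[:3,:3]@np.array([s[0],s[1],1])
def atz(c,u,v,z):
    o,d=ray(c,u,v); return o+d*(z-o[2])/d[2]
def proj(c,P):
    im,T,f=c; p=np.linalg.inv(T)@np.append(P,1); s=p[:2]/p[2]; s=s*(1+im['k1']*(s@s))
    return s*f+[im['cx'],im['cy']]
E
python3 - <<'E'
from h import *
print(manip.grip_point_offset,status.state())
for n in ("scene","top"):
    c=cam(n); cv2.imwrite(f'pics/{n}0.png',c[0]['pixels']); print(n,c[1].round(3).tolist(),c[2],c[0]['k1'])
    for l in ("analyser","slot","shutter_pivot","shutter_knob","shutter","stand","round_slide","tee_slide","tab_slide"):
        try: print(l,[(np.round(d['centre'],0).tolist(),round(d['p'],2)) for d in viewer.spot_in(n,l)])
        except Exception as e: print(l,e)
E
```

```text
pics
18.8 {'time': 0.0, 'q': array([ 1.49723515,  0.50186739, -0.42675233,  1.55144205,  0.22075831,
        1.13829717, -0.21027183]), 'joint_vel': array([-0.00033287,  0.00052142,  0.00030205, -0.00052065,  0.00199963,
        0.00080663,  0.00092615]), 'joint_torque': array([ 1.15140679e-04, -5.66588080e+01, -5.81635058e+00, -2.79106432e+01,
       -6.86499383e-02,  3.08208726e-02,  2.02084125e-04]), 'position': array([ 214.47484232, -612.76891969,  185.8660484 ]), 'ee_rot': array([-3.09522650e+00, -5.26205557e-01,  3.75982682e-04]), 'ft_force': array([0.18421657, 0.53896102, 0.65159775]), 'wrist_torque': array([ 0.04161599, -0.02007948, -0.00365206]), 'finger_force': 0.0, 'gripper_width': 91.9756910670321}
scene [[0.329, 0.744, -0.582, 1128.994], [0.944, -0.267, 0.192, -128.728], [-0.013, -0.612, -0.791, 874.605], [0.0, 0.0, 0.0, 1.0]] 481.6802143361012 0.01934765345537298
analyser [([617.0, -129.0, 113.0], 0.56)]
slot [([620.0, -131.0, 110.0], 0.62)]
shutter_pivot [([580.0, -144.0, 119.0], 0.86)]
shutter_knob [([580.0, -147.0, 120.0], 0.71), ([540.0, 294.0, 83.0], 0.46)]
shutter
[... 372 characters left out ...]
.37)]
top [[-0.002, -0.988, 0.155, 388.183], [-1.0, 0.005, 0.019, 40.628], [-0.02, -0.155, -0.988, 1066.233], [0.0, 0.0, 0.0, 1.0]] 461.6372704651068 0.04327482689122306
analyser [([569.0, -117.0, 108.0], 0.62)]
slot [([563.0, -113.0, 114.0], 0.73), ([511.0, 158.0, 121.0], 0.46)]
shutter_pivot [([579.0, -155.0, 117.0], 0.92)]
shutter_knob [([583.0, -154.0, 119.0], 0.95)]
shutter [([576.0, -152.0, 120.0], 0.86)]
stand [([518.0, 226.0, 59.0], 0.89)]
round_slide [([420.0, 182.0, 79.0], 0.75), ([515.0, 159.0, 120.0], 0.72), ([662.0, 224.0, 79.0], 0.63), ([632.0, 123.0, 74.0], 0.53), ([579.0, -155.0, 118.0], 0.17)]
tee_slide [([525.0, 231.0, 119.0], 0.54)]
tab_slide [([537.0, 296.0, 88.0], 0.53)]
```

View pics/scene0.png

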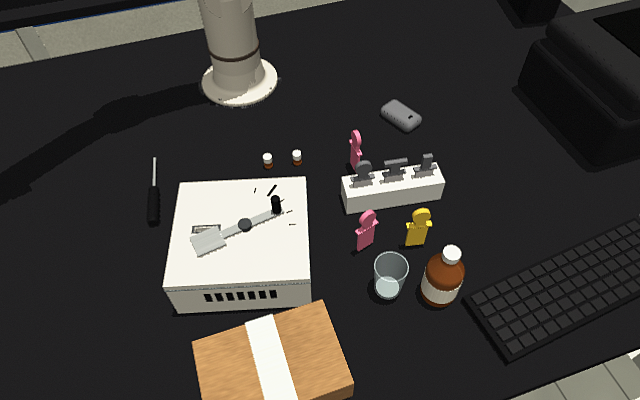

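View pics/top0.png

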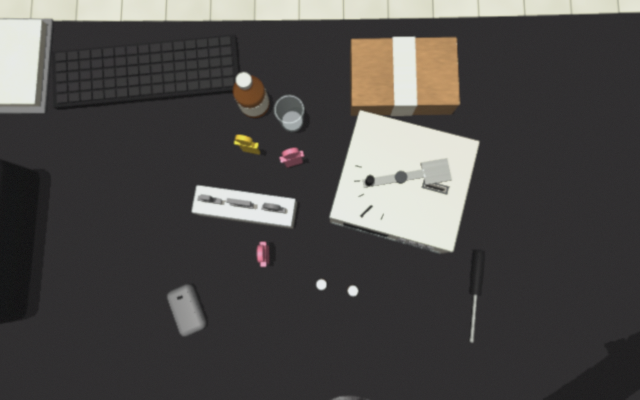

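The scene picture shows the grey round-headed slide nearest the analyser in the stand at (364,170), and the lever knob at (276,203). In the top picture the round slide is at (272,208), the knob at (369,181), the long line at (366,211) and the slot at (435,188). The pink and yellow slides are decoys standing outside the stand.

```bash
cat >> h.py <<'E'
from scipy.optimize import least_squares
def quad(c,seed,thr,lo=0):
    g=cv2.cvtColor(c[0]['pixels'],cv2.COLOR_BGR2GRAY)
    m=cv2.morphologyEx((g>thr).astype(np.uint8),cv2.MORPH_CLOSE,np.ones((9,9)))
    n,l=cv2.connectedComponents(m)
    return (l==l[seed[1],seed[0]]).astype(np.uint8),g
def fitbox(cm,z,hx,hy,x0):
    # cm: list of (cam, mask of the top face); fits pose (x,y,yaw) of a rectangle at height z
    res=[]
    pts=[]
    for c,m in cm:
        ct=max(cv2.findContours(m,cv2.RETR_EXTERNAL,cv2.CHAIN_APPROX_NONE)[0],key=cv2.contourArea)[:,0]
        pts+= [atz(c,u,v,z)[:2] for u,v in ct[::2]]
    P=np.array(pts)
    def r(p):
        R=np.array([[np.cos(p[2]),np.sin(p[2])],[-np.sin(p[2]),np.cos(p[2])]])
        q=(P-p[:2])@R.T; d=np.abs(q)-[hx,hy]
        return np.where((d<0).all(1),d.max(1),np.hypot(*np.maximum(d,0).T))
    s=least_squares(r,x0,loss='soft_l1',f_scale=1.0)
    return s.x,np.median(np.abs(r(s.x)))
E
python3 - <<'E'
from h import *
c=cam('top')
for (sd,z,hx,hy,x0,thr) in (((400,140),110,120,130,(570,-150,-.2),150),((245,218),60,30,110,(515,227,0),110)):
    m,g=quad(c,sd,thr)
    p,e=fitbox([(c,m)],z,hx,hy,x0); print(p.round(3),e,m.sum(), g[sd[1],sd[0]])
    R=np.array([[np.cos(p[2]),-np.sin(p[2])],[np.sin(p[2]),np.cos(p[2])]])
    if z==110:
        A=p; piv=p[:2]+R@[0,10]; sl=p[:2]+R@[0,-65]; print('piv',piv,'slot',sl, 'pix',proj(c,[*piv,122]),proj(c,[*sl,110]))
        k=atz(c,369.5,180,158)[:2]; q=R.T@(k-piv); print('knob',k,np.hypot(*q),'angle',np.degrees(np.arctan2(-q[0],q[1])))
        for a in (0,20,40,60,80):
            t=np.radians(a); 
            for rr in (90,): print(a,proj(c,[*(piv+R@[-rr*np.sin(t),rr*np.cos(t)]),110]).round(0))
        for a in (20,30,40,50,60):
            t=np.radians(a); print('knob at',a,(piv+R@[-68*np.sin(t),68*np.cos(t)]).round(1))
    else:
        for y in (-70,0,70): w=p[:2]+R@[0,y]; print(y,w.round(1),proj(c,[*w,128]).round(0))
print(proj(c,[515,159,120]))
im=c[0]['pixels']; cv2.imwrite('pics/t1.png',cv2.resize(im[100:260,180:490],None,fx=2.55,fy=2.55,interpolation=2))
E
```

```text
[ 6.10449e+02 -1.25092e+02 -2.71000e-01] 37.23381048398929 20526 230
piv [ 613.12099583 -115.45566569] slot [ 593.07846294 -187.72804545] pix [404.89179556 159.04835979] [438.91418686 169.4319535 ]
knob [562.20281143 -37.97355272] 92.71536729300377 angle 48.81106319878991
0 [363. 150.]
20 [361. 164.]
40 [365. 178.]
60 [374. 190.]
80 [386. 199.]
knob at 20 [607.8 -47.7]
knob at 30 [596.1 -49.6]
knob at 40 [584.9 -53.6]
knob at 50 [574.6 -59.4]
knob at 60 [565.5 -67. ]
[ 5.25530e+02  2.32482e+02 -1.47000e-01] 1.24081393422804 2959 227
-70 [515.3 163.2] [271. 206.]
0 [525.5 232.5] [237. 201.]
70 [535.8 301.7] [204. 196.]
[273.1019318 206.3840012]
```

View pics/t1.png

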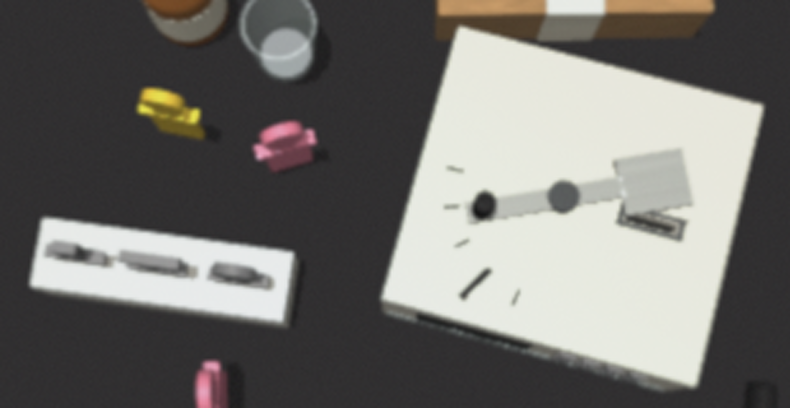

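The enlarged crop shows the lever near the 20-degree line, the slot frame at about (651,223) half covered by the leaf, and the long 60-degree line at (476,283). The analyser fit picked up the cardboard box too, so I'll refit.

```bash
cat > fit.py <<'E'
from h import *
def top_fit(c,thr=195):
    im=c[0]['pixels']; g=cv2.cvtColor(im,cv2.COLOR_BGR2GRAY); sat=cv2.cvtColor(im,cv2.COLOR_BGR2HSV)[...,1]
    out={}
    for n,sd,z,hx,hy,x0 in (('an',(380,140),110,120,130,(570,-150,-.25)),('st',(245,218),60,30,110,(515,227,-.1))):
        b=((g>thr)&(sat<45)).astype(np.uint8)
        b=cv2.morphologyEx(b,cv2.MORPH_OPEN,np.ones((3,3)))
        if n=='an': cv2.fillConvexPoly
        k,l=cv2.connectedComponents(b); m=(l==l[sd[1],sd[0]]).astype(np.uint8)
        h=cv2.convexHull(max(cv2.findContours(m,0,2)[0],key=cv2.contourArea)); m=cv2.fillConvexPoly(m*0,h,1)
        p,e=fitbox([(c,m)],z,hx,hy,x0); out[n]=(p,e,m)
    return out
E
python3 - <<'E'
from fit import *
c=cam('top'); o=top_fit(c); im=c[0]['pixels'].copy()
for n in o:
    p,e,m=o[n]; print(n,p.round(3),e); 
    R=np.array([[np.cos(p[2]),-np.sin(p[2])],[np.sin(p[2]),np.cos(p[2])]])
    w=lambda x,y:p[:2]+R@[x,y]
    hx,hy,z=(120,130,110) if n=='an' else (30,110,60)
    q=np.array([proj(c,[*w(a*hx,b*hy),z]) for a,b in((1,1),(1,-1),(-1,-1),(-1,1))])
    cv2.polylines(im,[(q*16).astype(int)],True,(0,0,255),1,shift=4)
    if n=='an':
        piv=w(0,10); print('piv',piv,'slot',w(0,-65))
        q=np.array([proj(c,[*w(a*4,-65+b*21),110]) for a,b in((1,1),(1,-1),(-1,-1),(-1,1))]); cv2.polylines(im,[(q*16).astype(int)],True,(0,255,0),1,shift=4)
        k=atz(c,180+485/2.55,100+203/2.55,158)[:2]; d=R.T@(k-piv); print('knob',k,np.hypot(*d),'angle',np.degrees(np.arctan2(-d[0],d[1])))
        for a in (0,20,60):
            t=np.radians(a); u=proj(c,[*w(-90*np.sin(t),10+90*np.cos(t)),110]); cv2.circle(im,tuple((u*16).astype(int)),16,(255,0,0),-1,shift=4)
        for a in (20,30,40,50,60):
            t=np.radians(a); print('knob at',a,w(-68*np.sin(t),10+68*np.cos(t)).round(1))
    else:
        for y in (-70,0,70): print(y,w(0,y).round(1),proj(c,[*w(0,y),132]).round(1))
cv2.imwrite('pics/t2.png',cv2.resize(im[100:260,180:490],None,fx=2.55,fy=2.55,interpolation=2))
E
```

```text
an [ 5.73973e+02 -1.15355e+02 -2.77000e-01] 0.6164261311628181
piv [ 576.70940118 -105.7364414 ] slot [ 556.18403288 -177.87318139]
knob [562.99167494 -39.37418463] 67.76522070323573 angle 27.561970280797755
knob at 20 [571.8 -37.9]
knob at 30 [560.1 -39.8]
knob at 40 [548.9 -43.7]
knob at 50 [538.6 -49.4]
knob at 60 [529.4 -56.9]
st [ 5.26254e+02  2.32601e+02 -1.45000e-01] 0.6727306784848981
-70 [516.2 163.3] [270.3 205.1]
0 [526.3 232.6] [236.6 200.3]
70 [536.3 301.9] [203.  195.6]
```

View pics/t2.png

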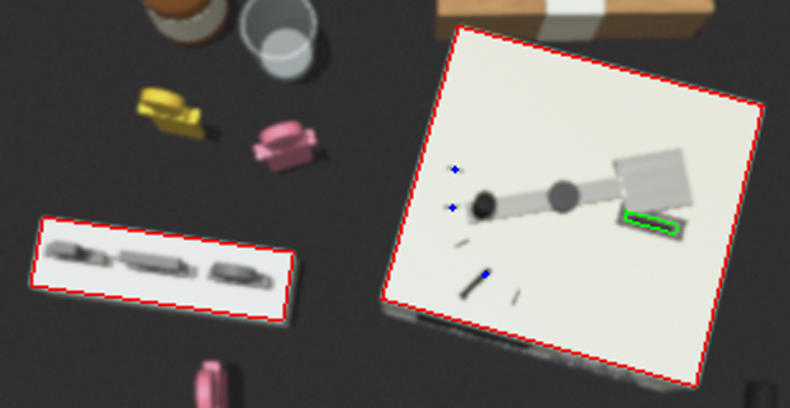

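The overlays line up with the analyser, slot, scale and stand. The lever stands at about 28°, with the knob at (563,-39). I'm moving to a hover above it; the closing line is already roughly radial to the lever.

```bash
for i in 1 2 3; do python3 -m pendant '[{"x":0.484,"y":0.796,"z":0.03,"claw":0.1},{"x":0.484,"y":0.796,"z":0.03,"claw":0.1},{"x":0.484,"y":0.796,"z":0.03,"claw":0.1},{"x":0.484,"y":0.796,"z":0.03,"claw":0.1},{"x":0.484,"y":0.796,"z":0.03,"claw":0.1},{"x":0.484,"y":0.796,"z":0.03,"claw":0.1},{"x":0.484,"y":0.796,"z":0.03,"claw":0.1},{"x":0.484,"y":0.796,"z":0.03,"claw":0.1}]'; done
python3 - <<'E'
from h import *
c=cam('wrist'); cv2.imwrite('pics/w1.png',c[0]['pixels']); print(status.state()['q'].round(2),c[1].round(2).tolist(),c[2])
for l in ("shutter_knob","slot"): print(l,[(np.round(d['centre'],0).tolist(),round(d['p'],2)) for d in viewer.spot_in('wrist',l)])
print(proj(c,[563,-39.4,158]),proj(c,[556.2,-177.9,110]))
E
```

```text
[ 1.5   0.5  -0.43  1.55  0.22  1.14 -0.21] [[0.33, -0.9, -0.27, 289.13], [-0.94, -0.32, -0.1, -587.59], [0.0, 0.29, -0.96, 383.81], [0.0, 0.0, 0.0, 1.0]] 360.4474063976653
shutter_knob []
slot []
[376.51591767 266.98691387] [-214.3683191  -601.95708509]validation failed for argument at $[0]...
validation failed for argument at $[0]...
validation failed for argument at $[0]...
```

View pics/w1.png

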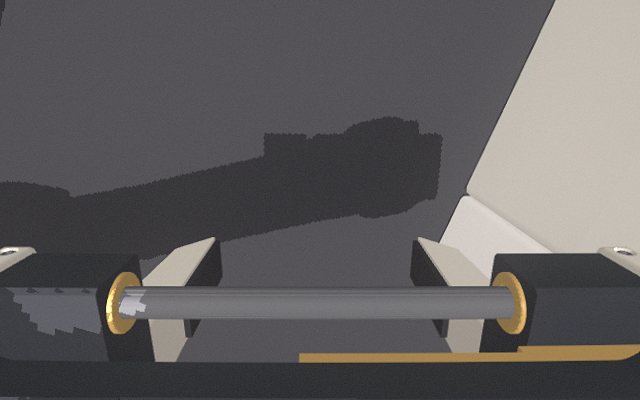

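The rows were refused, so the arm hasn't moved. The picture shows only the fingers (pads near (205,290) and (435,290)) and bare table. Every row seems to need all seven keys.

```bash
for i in 1 2 3; do python3 -m pendant '[{"x":0.484,"y":0.796,"z":0.03,"ax":0,"ay":0,"az":0,"claw":0.1},{"x":0.484,"y":0.796,"z":0.03,"ax":0,"ay":0,"az":0,"claw":0.1},{"x":0.484,"y":0.796,"z":0.03,"ax":0,"ay":0,"az":0,"claw":0.1},{"x":0.484,"y":0.796,"z":0.03,"ax":0,"ay":0,"az":0,"claw":0.1},{"x":0.484,"y":0.796,"z":0.03,"ax":0,"ay":0,"az":0,"claw":0.1},{"x":0.484,"y":0.796,"z":0.03,"ax":0,"ay":0,"az":0,"claw":0.1},{"x":0.484,"y":0.796,"z":0.03,"ax":0,"ay":0,"az":0,"claw":0.1},{"x":0.484,"y":0.796,"z":0.03,"ax":0,"ay":0,"az":0,"claw":0.1}]'; done
python3 - <<'E'
from h import *
c=cam('wrist'); cv2.imwrite('pics/w2.png',c[0]['pixels']); print(status.state()['q'].round(2),c[1].round(2).tolist(),c[2])
for l in ("shutter_knob","slot"): print(l,[(np.round(d['centre'],0).tolist(),round(d['p'],2)) for d in viewer.spot_in('wrist',l)])
print(proj(c,[563,-39.4,158]),proj(c,[556.2,-177.9,110]))
E
```

```text
time: 2.05
position: [331.6, -421.5, 194.4]
ee_rot: [3.097, 0.526, 0.0]
ft_force: [0.3, 0.6, 0.7]
gripper_width: 50.3
finger_force: 0.0
time: 2.85
position: [447.7, -230.4, 201.6]
ee_rot: [3.097, 0.526, 0.0]
ft_force: [-0.5, -0.2, -0.3]
gripper_width: 50.4
finger_force: 0.0
time: 3.65
position: [563.9, -39.5, 208.7]
ee_rot: [3.097, 0.526, 0.0]
ft_force: [-0.1, -0.9, 0.3]
gripper_width: 50.3
finger_force: 0.0
[ 0.59  0.38 -0.73  1.73  0.28  1.13 -1.45] [[0.33, -0.9, -0.27, 638.1], [-0.94, -0.32, -0.1, -13.57], [0.0, 0.29, -0.96, 405.6], [0.0, 0.0, 0.0, 1.0]] 360.4474063976653
shutter_knob [([579.0, -157.0, 117.0], 0.9), ([610.0, -86.0, 104.0], 0.57)]
slot [([608.0, -87.0, 112.0], 0.95)]
[315.06614209 204.83676866] [458.93076901 244.03771992]
```

View pics/w2.png

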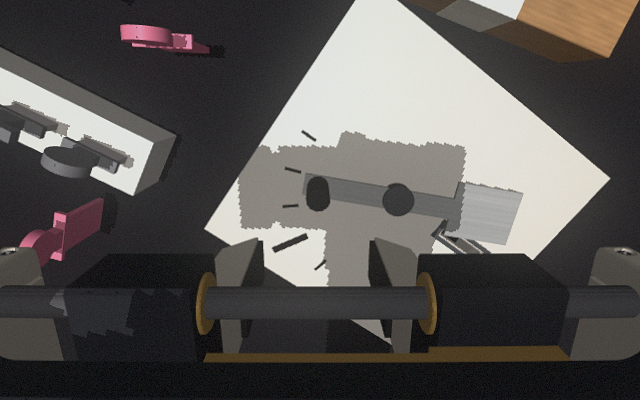

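The wrist picture shows the knob at (318,195), centred between the open fingers, the long line at (290,243), and the slot at (460,240) partly under the leaf. I'll descend and grip the knob lightly.

```bash
python3 -m pendant '[{"x":0,"y":0,"z":-0.7,"ax":0,"ay":0,"az":0,"claw":0.1},{"x":0,"y":0,"z":-0.7,"ax":0,"ay":0,"az":0,"claw":0.1},{"x":0,"y":0,"z":-0.7,"ax":0,"ay":0,"az":0,"claw":0.1},{"x":0,"y":0,"z":-0.65,"ax":0,"ay":0,"az":0,"claw":0.1},{"x":0,"y":0,"z":0,"ax":0,"ay":0,"az":0,"claw":-1},{"x":0,"y":0,"z":0,"ax":0,"ay":0,"az":0,"claw":-1},{"x":0,"y":0,"z":0,"ax":0,"ay":0,"az":0,"claw":-1},{"x":0,"y":0,"z":0,"ax":0,"ay":0,"az":0,"claw":-1}]' 12
python3 -m pendant '[{"x":0,"y":0,"z":0,"ax":0,"ay":0,"az":0,"claw":-1},{"x":0,"y":0,"z":0,"ax":0,"ay":0,"az":0,"claw":-1},{"x":0,"y":0,"z":0,"ax":0,"ay":0,"az":0,"claw":-1},{"x":0,"y":0,"z":0,"ax":0,"ay":0,"az":0,"claw":-1},{"x":0,"y":0,"z":0,"ax":0,"ay":0,"az":0,"claw":-1},{"x":0,"y":0,"z":0,"ax":0,"ay":0,"az":0,"claw":-1},{"x":0,"y":0,"z":0,"ax":0,"ay":0,"az":0,"claw":-1},{"x":0,"y":0,"z":0,"ax":0,"ay":0,"az":0,"claw":-1}]' 12
```

```text
time: 4.6
position: [564.2, -40.7, 127.3]
ee_rot: [3.096, 0.526, 0.003]
ft_force: [0.4, 0.7, 1.3]
gripper_width: 22.8
finger_force: 0.0
time: 5.4
position: [563.3, -40.3, 126.0]
ee_rot: [-3.097, -0.527, 0.0]
ft_force: [-0.0, 0.8, 0.8]
gripper_width: 0.1
finger_force: 0.0
```

The fingers closed on nothing, so I need to look.

Run:
```python
from h import *
a=cam('scene'); b=cam('top'); w=cam('wrist')
A=cv2.resize(a[0]['pixels'][150:300,150:340],(400,316)); B=cv2.resize(b[0]['pixels'][100:260,320:490],(400,376))
print([proj(x,[563,-39.4,158]).round(0) for x in (a,b)],[proj(x,[563.3,-40.3,126]).round(0) for x in (a,b)])
W=w[0]['pixels'][100:400]; W=cv2.resize(W,(480,225))
I=np.zeros((601,800,3),np.uint8); I[:316,:400]=A; I[:376,400:]=B; I[376:,:480]=W
cv2.imwrite('pics/m1.png',I[:600])
```

```text
[array([275., 197.]), array([370., 180.])] [array([276., 207.]), array([369., 182.])]
```

View pics/m1.png

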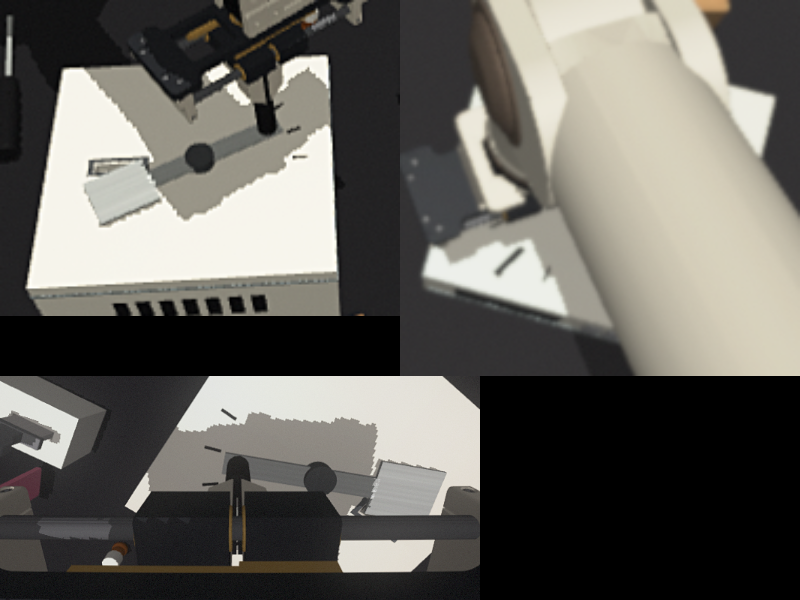

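The knob (scene crop (265,122), wrist crop (238,470)) is just on the +x side of the closed fingers. I'll compute the lever's angle before and after.

Run:
```python
from h import *
w=cam('wrist'); a=cam('scene')
p=np.array([576.7,-105.7]); yaw=-.277
def ang(q): d=q[:2]-p; d=np.array([[np.cos(yaw),np.sin(yaw)],[-np.sin(yaw),np.cos(yaw)]])@d; return np.hypot(*d).round(1),np.degrees(np.arctan2(-d[0],d[1])).round(1)
print('hub',atz(w,427,235,122),atz(a,150+200*.475,150+157*.475,122))
for z in (118,): 
  q=atz(w,304,215,z); print('tip now',q,ang(q))
for z in (158,118):
  q=atz(a,150+265*.475,150+(105 if z==158 else 130)*.475,z); print('scene knob now',z,q,ang(q))
for v in (225,240,250): q=atz(w,317,v,158); print('wrist knob',v,q,ang(q))
# before
s=dict(w[0]); T=w[1].copy(); T[:3,3]=[638.1,-13.57,405.6]; b=(w[0],T,w[2])
for u,v,z in ((318,203,158),(304,184,118),(398,200,122)): q=atz(b,u,v,z); print('before',u,v,q,ang(q))
q=atz(a,276,198,158); print('scene before',q,ang(q)); 
for n in ("scene","wrist"): print(n,[(np.round(d['centre'],0).tolist(),round(d['p'],2)) for d in viewer.spot_in(n,"shutter_knob")])
```

```text
hub [ 580.87535033 -105.24681553  122.        ] [ 580.29016569 -106.22967749  122.        ]
tip now [567.1022448  -31.64674383 118.        ] (np.float64(74.7), np.float64(23.3))
scene knob now 158 [570.76698936 -39.11316459 158.        ] (np.float64(66.9), np.float64(21.0))
scene knob now 118 [567.93163397 -42.08410284 118.        ] (np.float64(64.2), np.float64(23.7))
wrist knob 225 [578.06555481 -35.95571057 158.        ] (np.float64(69.8), np.float64(14.7))
wrist knob 240 [570.58178849 -38.5879251  158.        ] (np.float64(67.4), np.float64(21.1))
wrist knob 250 [565.48165846 -40.38178208 158.        ] (np.float64(66.3), np.float64(25.6))
before 318 203 [564.92102042 -40.882645   158.        ] (np.float64(65.9), np.float64(26.2))
before 304 184 [564.75507817 -28.96000625 118.        ] (np.float64(77.7), np.float64(24.7))
before 398 200 [ 578.52790977 -106.18254276  122.        ] (np.float64(1.9), np.float64(-88.9))
scene before [566.51711537 -37.67133864 158.        ] (np.float64(68.8), np.float64(24.4))
scene [([582.0, -151.0, 119.0], 0.86)]
wrist [([584.0, -153.0, 118.0], 0.6)]
```

Run:
```python
from h import *
s=status.state(); print(s['position'].round(1),s['gripper_width'])
w=cam('wrist'); a=cam('scene')
print('mount',np.array(w[0]['mount']).round(2).tolist())
print('tcp px wrist',proj(w,s['position']),'grasp',proj(w,s['position']+[0,0,18.8]))
# column / row profiles of dark knob in the wrist image, now and before
def run(im,us,vs):
    g=cv2.cvtColor(im,cv2.COLOR_BGR2GRAY)
    for v in vs: print(v,''.join('%4d'%x for x in g[v,us[0]:us[1]:3]))
print('now'); run(w[0]['pixels'],(285,350),range(200,262,4))
print('before'); run(cv2.imread('pics/w2.png'),(285,350),range(168,232,4))
d=cv2.absdiff(cv2.cvtColor(a[0]['pixels'],6),cv2.cvtColor(cv2.imread('pics/scene0.png'),6))[225:260,180:235]
print('leaf diff',d.mean(),(d>40).sum())
for r in (225,): 
  for im in (a[0]['pixels'],cv2.imread('pics/scene0.png')):
    g=cv2.cvtColor(im,6); print('row 248',g[248,185:235:2].tolist()); print('scene col'); run(im,(258,294),range(192,216,2))
```

```text
[563.3 -40.3 126. ] 0.6728771888533439
mount [[0.0, -0.96, -0.29, 78.65], [1.0, 0.0, 0.0, 0.13], [-0.0, -0.29, 0.96, -196.87], [0.0, 0.0, 0.0, 1.0]]
tcp px wrist [315.54322693 229.96523135] grasp [315.51626929 243.02141428]
now
200  122  91  43  89 136 132 137 140 139 136 134 136 136 133 136 136 138 133 137 137 136 135
204  137 137 137 135 135 115 106  93  92  78  81  99 114 129 138 138 136 136 139 138 136 132
208  134 137 136 139 140  96 102 102  94  38  41  39  39  71 102  94  89  80  80  94 113 126
212  134 134 136 136 139 100 102  36  34  40  40  43  41  41  35  99 101 106 103 103 105 103
216  137 137 133 134 122 101  67  36  39  33  40  42  34  38  37  35 101 101 100 102 102 103
220  135 135 134 137 115 101  39  38  38  32  38  40  33  34  35  30 105 102  99 101 103  99
224  136 135 133 134 103 104  32  35  33  37  34  37  38  36  36  34  97 105 108 102 102  99
228  132 134 136 135 100 110  40  39  34  33  29  35  36  34  26  33  87 100  99 102 100 103
232  133 135 133 135 137 126  31  34  31  38  34  37  42  33  28  35  75 104 100  99 100 100
236  134 133 131 132 134 102  35  3
[... 3001 characters left out ...]
 202, 171, 87, 113, 199, 254, 246, 245, 244, 244, 244]
scene col
192  244 244 244 254   0 255 245 244 244 244 244 244
194  244 244 244 170 145 248 246 247 244 244 244 244
196  244 244 244 186 255   0   7 254 244 244 244 244
198  244 244 244 246 194  26  25  41 253 247 244 244
200  244 244 244 244 251  28  28  22  50 247 244 244
202  243 243 244 244 255  10  12   8 255 244 244 244
204  244 244 244 244 255   7  13   0 250 244 244 244
206  244 244 244 244 254   4  14   0 254 244 244 244
208  244 244 244 245 253   4  12   3 238 244 244 247
210  244 244 246 239 204   1  11   7 214 248 239  82
212  245 243 221 196 209  18   9   1 117 254 158 255
214  239 194 197 200 201 155  55 100 206 248 249 244
```

The lever has not moved, and the fingers occlude and shadow the knob's top. So the fingertips look higher than the reported TCP suggests. I'll test that with known points.

Run:
```python
from h import *
w=cam('wrist'); 
def W(x,y,z):
    c,s=np.cos(-.277),np.sin(-.277); return np.array([574+c*x-s*y,-115.4+s*x+c*y,z])
T=w[1].copy(); T[:3,3]=[638.1,-13.57,405.6]; b=(w[0],T,w[2])
obs=[((120,-130,110),(610,179)),((-120,130,110),(205,229)),((0,10,122),(398,200))]
for a in (0,20,40,60,80):
    t=np.radians(a); print(a,proj(b,W(-90*np.sin(t),10+90*np.cos(t),110)).round(0))
for P,o in obs: print(P,proj(b,W(*P)).round(1),o)
def r(p):
    T2=T.copy(); T2[:3,3]+=p; return np.ravel([proj((b[0],T2,b[2]),W(*P))-o for P,o in obs])
s=least_squares(r,[0,0,0]); print('cam shift',s.x,s.fun)
# fingertip corners in w1 (start pose, 92 open): tool coords -> px at various tool z
Mi=np.linalg.inv(np.array(w[0]['mount']))
for z in (0,-10,-19,-30,-40):
    for x in (-9.5,0,9.5):
        p=Mi@[x,46,z,1]; print(z,x,(p[:2]/p[2]*w[2]+[w[0]['cx'],w[0]['cy']]).round(0),end=' ')
    print()
s=status.state(); print(s['position'],s['ee_rot'],s['q'])
```

```text
0 [307. 137.]
20 [292. 171.]
40 [289. 206.]
60 [299. 238.]
80 [319. 265.]
(120, -130, 110) [608.9 178.2] (610, 179)
(-120, 130, 110) [201.7 229.1] (205, 229)
(0, 10, 122) [396.7 201.8] (398, 200)
cam shift [-0.49298575  2.01141335  1.76094035] [-0.38333479 -1.08343257 -0.34914894 -0.41251564  0.69000541  1.43421015]
0 -9.5 [393. 245.] 0 0 [394. 230.] 0 9.5 [395. 215.] 
-10 -9.5 [397. 252.] -10 0 [398. 237.] -10 9.5 [399. 221.] 
-19 -9.5 [400. 259.] -19 0 [401. 243.] -19 9.5 [403. 227.] 
-30 -9.5 [405. 269.] -30 0 [406. 252.] -30 9.5 [408. 235.] 
-40 -9.5 [410. 279.] -40 0 [411. 261.] -40 9.5 [413. 243.] 
[563.31263977 -40.33881375 126.02581592] [3.09711767e+00 5.26620629e-01 1.71987929e-05] [ 0.55981995  0.47278589 -0.68611129  1.81921495  0.35581496  0.97590688
 -1.50938002]
```

The camera pose is right, but the visible fingertips lie about 33 mm behind the nominal TCP. At TCP z=126 the tips were at about 159, just above the knob top at 158, which explains the miss. I'll open, drop about 30 mm and try again, watching the force.

```bash
python3 -m pendant '[{"x":0,"y":0,"z":0.2,"ax":0,"ay":0,"az":0,"claw":0},{"x":0,"y":0,"z":0,"ax":0,"ay":0,"az":0,"claw":0},{"x":0,"y":0,"z":0,"ax":0,"ay":0,"az":0,"claw":0},{"x":0.05,"y":0.02,"z":0,"ax":0,"ay":0,"az":0,"claw":0},{"x":0,"y":0,"z":-0.3,"ax":0,"ay":0,"az":0,"claw":0},{"x":0,"y":0,"z":-0.3,"ax":0,"ay":0,"az":0,"claw":0},{"x":0,"y":0,"z":-0.3,"ax":0,"ay":0,"az":0,"claw":0},{"x":0,"y":0,"z":-0.2,"ax":0,"ay":0,"az":0,"claw":0}]' 12
python3 -m pendant '[{"x":0,"y":0,"z":-0.1,"ax":0,"ay":0,"az":0,"claw":0},{"x":0,"y":0,"z":-0.1,"ax":0,"ay":0,"az":0,"claw":0},{"x":0,"y":0,"z":0,"ax":0,"ay":0,"az":0,"claw":-1},{"x":0,"y":0,"z":0,"ax":0,"ay":0,"az":0,"claw":-1},{"x":0,"y":0,"z":0,"ax":0,"ay":0,"az":0,"claw":-1},{"x":0,"y":0,"z":0,"ax":0,"ay":0,"az":0,"claw":-1},{"x":0,"y":0,"z":0,"ax":0,"ay":0,"az":0,"claw":-1},{"x":0,"y":0,"z":0,"ax":0,"ay":0,"az":0,"claw":-1}]' 12
```

```text
time: 6.7
position: [563.9, -39.7, 97.4]
ee_rot: [-3.097, -0.527, 0.003]
ft_force: [-0.1, 0.3, -0.2]
gripper_width: 45.7
finger_force: 0.0
time: 7.5
position: [565.2, -40.4, 93.4]
ee_rot: [3.096, 0.526, 0.001]
ft_force: [0.9, -2.2, 0.8]
gripper_width: 17.6
finger_force: 12.0
```

Knob gripped, with the opening at 17.6 mm and 12 N on the pads. Now I'll follow the arc from about 26.6° to 60°, hold, and check.

```bash
python3 -m pendant '[{"x":-0.162,"y":-0.037,"z":0,"ax":0,"ay":0,"az":0,"claw":-1},{"x":-0.157,"y":-0.048,"z":0,"ax":0,"ay":0,"az":0,"claw":-1},{"x":-0.153,"y":-0.059,"z":0,"ax":0,"ay":0,"az":0,"claw":-1},{"x":-0.15,"y":-0.071,"z":0,"ax":0,"ay":0,"az":0,"claw":-1},{"x":-0.143,"y":-0.082,"z":0,"ax":0,"ay":0,"az":0,"claw":-1},{"x":-0.137,"y":-0.09,"z":0,"ax":0,"ay":0,"az":0,"claw":-1},{"x":-0.13,"y":-0.1,"z":0,"ax":0,"ay":0,"az":0,"claw":-1},{"x":-0.123,"y":-0.113,"z":0,"ax":0,"ay":0,"az":0,"claw":-1}]'
python3 -m pendant '[{"x":0,"y":0,"z":0,"ax":0,"ay":0,"az":0,"claw":-1},{"x":0,"y":0,"z":0,"ax":0,"ay":0,"az":0,"claw":-1},{"x":0,"y":0,"z":0,"ax":0,"ay":0,"az":0,"claw":-1},{"x":0,"y":0,"z":0,"ax":0,"ay":0,"az":0,"claw":-1},{"x":0,"y":0,"z":0,"ax":0,"ay":0,"az":0,"claw":-1},{"x":0,"y":0,"z":0,"ax":0,"ay":0,"az":0,"claw":-1},{"x":0,"y":0,"z":0,"ax":0,"ay":0,"az":0,"claw":-1},{"x":0,"y":0,"z":0,"ax":0,"ay":0,"az":0,"claw":-1}]'
python3 - <<'E'
from h import *
a=cam('scene'); w=cam('wrist'); cv2.imwrite('pics/s3.png',a[0]['pixels']); cv2.imwrite('pics/w3.png',w[0]['pixels'])
I=np.zeros((316+270,800,3),np.uint8); I[:316,:400]=cv2.resize(a[0]['pixels'][150:300,150:340],(400,316)); I[316:,:576]=cv2.resize(w[0]['pixels'][100:400],(576,270)); cv2.imwrite('pics/m3.png',I)
E
```

```text
time: 8.3
position: [529.3, -56.1, 93.2]
ee_rot: [-3.095, -0.528, 0.001]
ft_force: [-0.1, 5.6, 5.8]
gripper_width: 17.5
finger_force: 12.0
time: 9.1
position: [528.4, -56.7, 93.2]
ee_rot: [-3.096, -0.528, 0.004]
ft_force: [-2.0, 3.3, 8.8]
gripper_width: 17.7
finger_force: 12.0
```

View pics/m3.png

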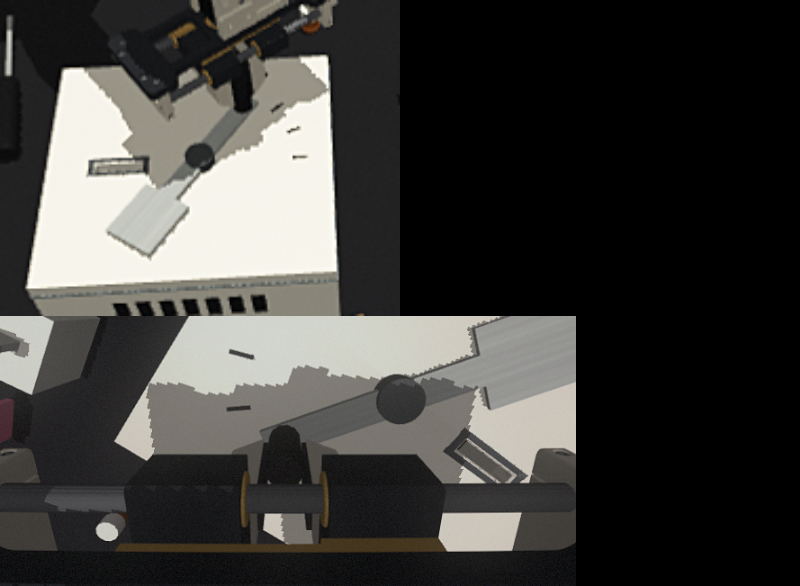

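The lever has swung and the leaf is clear of the slot, which shows at wrist crop (485,457). I'll measure the lever angle and the slot.

Run:
```python
from h import *
w=cam('wrist'); a=cam('scene'); 
c_,s_=np.cos(-.277),np.sin(-.277); Rt=np.array([[c_,s_],[-s_,c_]])
loc=lambda q:(Rt@(q[:2]-[574,-115.4]))
W=lambda x,y:(x*1.1111,100+(y-316)*1.1111); S=lambda x,y:(150+x*.475,150+y*.475)
def ang(d): return np.degrees(np.arctan2(-d[0],d[1]))
h1=loc(atz(w,*W(400,400),122)); h2=loc(atz(a,*S(200,156),122)); print('hub',h1,h2)
t=loc(atz(w,*W(267,437),118)); print('tip',t,ang(t-h1),ang(t-[0,10]))
e=[loc(atz(w,*W(*p),118)) for p in ((262,430),(372,393))]; print('arm edge',ang(e[0]-e[1]))
l=[loc(atz(a,*S(*p),118)) for p in ((129,244),(176,192))]; print('leaf axis',ang(l[1]-l[0]),'leaf-pivot',ang([0,10]-l[0]),ang(h2-l[0]),np.hypot(*(l[0]-[0,10])))
g=cv2.cvtColor(w[0]['pixels'],6); print(w[0]['cx'],w[0]['cy'])
print('slot frame corners w',[loc(atz(w,*W(*p),110)).round(1) for p in ((464,430),(526,474),(509,487),(445,447))])
print('slot frame corners s',[loc(atz(a,*S(*p),110)).round(1) for p in ((90,159),(148,157),(148,171),(88,175))])
```

```text
hub [ 1.35368716 10.55156217] [ 2.43462673 10.49449736]
tip [-59.31821284  56.23427608] 53.02219744754221 52.06615099812804
arm edge 54.93639334537888
leaf axis 53.58500823645626 leaf-pivot 56.96315658144287 55.992114289721854 104.5385546668194
315.88695727394236 197.90671553772958
slot frame corners w [array([  9.2, -38.8]), array([ 10.6, -92.1]), array([ -2.1, -90.1]), array([ -5.5, -37.1])]
slot frame corners s [array([ -9.5, -92.4]), array([ -8.2, -39.3]), array([  7.4, -38.2]), array([  8.2, -92.3])]
```

```bash
cat > leaf.py <<'E'
from h import *
def leaf(im_path_or,a,x0):
    im=im_path_or; g=cv2.GaussianBlur(cv2.cvtColor(im,6),(3,3),0).astype(int)
    m=((g>180)&(g<225)).astype(np.uint8); k=np.zeros_like(m); k[215:290,165:250]=1; m*=k
    m=cv2.morphologyEx(m,cv2.MORPH_OPEN,np.ones((5,5)))
    n,l,st,_=cv2.connectedComponentsWithStats(m); i=1+st[1:,4].argmax(); m=(l==i).astype(np.uint8)
    p,e=fitbox([(a,m)],118,28,24,x0); 
    c_,s_=np.cos(-.277),np.sin(-.277); q=np.array([[c_,s_],[-s_,c_]])@(p[:2]-[574,-115.4])-[0,10]
    # leaf long axis (local x) points from the pivot outward: world angle = lever angle + (90-15.9)+180
    print('area',m.sum(),p.round(3),'err',round(e,2),'r',np.hypot(*q).round(1),'angle from centre',np.degrees(np.arctan2(q[0],-q[1])).round(1),'from yaw',(np.degrees(p[2]+.277)-90)%90)
E
python3 - <<'E'
from leaf import *
a=cam('scene')
leaf(cv2.imread('pics/scene0.png'),a,(590,-178,np.radians(-80)))
leaf(cv2.imread('pics/s3.png'),a,(630,-160,np.radians(-46)))
E
```

```text
area 724 [ 585.704 -176.946   -1.214] err 3.67 r 71.7 angle from centre 23.1 from yaw 36.30205762156254
area 662 [ 621.933 -163.846   -0.908] err 1.71 r 73.6 angle from centre 53.8 from yaw 53.859702247555134
```

The leaf fit gives 53.8° by both measures, a few degrees short. I'll move about 5 mm further along the tangent.

```bash
python3 -m pendant '[{"x":-0.06,"y":-0.058,"z":0,"ax":0,"ay":0,"az":0,"claw":-1},{"x":-0.06,"y":-0.058,"z":0,"ax":0,"ay":0,"az":0,"claw":-1},{"x":0,"y":0,"z":0,"ax":0,"ay":0,"az":0,"claw":-1},{"x":0,"y":0,"z":0,"ax":0,"ay":0,"az":0,"claw":-1},{"x":0,"y":0,"z":0,"ax":0,"ay":0,"az":0,"claw":-1},{"x":0,"y":0,"z":0,"ax":0,"ay":0,"az":0,"claw":-1},{"x":0,"y":0,"z":0,"ax":0,"ay":0,"az":0,"claw":-1},{"x":0,"y":0,"z":0,"ax":0,"ay":0,"az":0,"claw":-1}]'
python3 - <<'E'
from leaf import *
a=cam('scene'); leaf(a[0]['pixels'],a,(630,-160,np.radians(-46))); cv2.imwrite('pics/s4.png',a[0]['pixels'])
E
```

```text
time: 10.15
position: [524.9, -59.5, 93.2]
ee_rot: [-3.095, -0.528, 0.004]
ft_force: [-2.2, 5.1, 7.4]
gripper_width: 17.7
finger_force: 12.0
area 711 [ 624.38  -160.117   -0.867] err 1.5 r 72.3 angle from centre 57.1 from yaw 56.20468937321962
```

```bash
python3 -m pendant '[{"x":-0.06,"y":-0.058,"z":0,"ax":0,"ay":0,"az":0,"claw":-1},{"x":0,"y":0,"z":0,"ax":0,"ay":0,"az":0,"claw":-1},{"x":0,"y":0,"z":0,"ax":0,"ay":0,"az":0,"claw":-1},{"x":0,"y":0,"z":0,"ax":0,"ay":0,"az":0,"claw":-1},{"x":0,"y":0,"z":0,"ax":0,"ay":0,"az":0,"claw":-1},{"x":0,"y":0,"z":0,"ax":0,"ay":0,"az":0,"claw":-1},{"x":0,"y":0,"z":0,"ax":0,"ay":0,"az":0,"claw":-1},{"x":0,"y":0,"z":0,"ax":0,"ay":0,"az":0,"claw":-1}]'
python3 -m pendant '[{"x":0,"y":0,"z":0,"ax":0,"ay":0,"az":0,"claw":0},{"x":0,"y":0,"z":0,"ax":0,"ay":0,"az":0,"claw":0},{"x":0,"y":0,"z":0,"ax":0,"ay":0,"az":0,"claw":0},{"x":0,"y":0,"z":0,"ax":0,"ay":0,"az":0,"claw":0},{"x":0,"y":0,"z":0.5,"ax":0,"ay":0,"az":0,"claw":0},{"x":0,"y":0,"z":0.7,"ax":0,"ay":0,"az":0,"claw":0},{"x":0,"y":0,"z":0.7,"ax":0,"ay":0,"az":0,"claw":0},{"x":0,"y":0,"z":0.7,"ax":0,"ay":0,"az":0,"claw":0}]'
python3 -m pendant '[{"x":-0.02,"y":0.93,"z":0,"ax":0,"ay":0,"az":0.173,"claw":0},{"x":-0.02,"y":0.93,"z":0,"ax":0,"ay":0,"az":0.173,"claw":0},{"x":-0.02,"y":0.93,"z":0,"ax":0,"ay":0,"az":0.173,"claw":0},{"x":-0.02,"y":0.93,"z":0,"ax":0,"ay":0,"az":0.173,"claw":0},{"x":-0.02,"y":0.93,"z":0,"ax":0,"ay":0,"az":0.173,"claw":0},{"x":-0.02,"y":0.93,"z":0,"ax":0,"ay":0,"az":0.173,"claw":0},{"x":-0.02,"y":0.93,"z":0,"ax":0,"ay":0,"az":0.173,"claw":0},{"x":-0.02,"y":0.93,"z":0,"ax":0,"ay":0,"az":0.173,"claw":0}]'
python3 - <<'E'
from leaf import *
a=cam('scene'); leaf(a[0]['pixels'],a,(630,-160,np.radians(-46))); cv2.imwrite('pics/s5.png',a[0]['pixels'])
t=cam('top'); cv2.imwrite('pics/t5.png',t[0]['pixels'])
w=cam('wrist'); cv2.imwrite('pics/w5.png',w[0]['pixels']); s=status.state(); print(s['q'].round(2))
R=cv2.Rodrigues(s['ee_rot'])[0]; print('closing dir deg',np.degrees(np.arctan2(R[1,1],R[0,1])))
for l in ("round_slide","stand"): print(l,[(np.round(d['centre'],0).tolist(),round(d['p'],2)) for d in viewer.spot_in('wrist',l)])
I=np.zeros((600,800,3),np.uint8); I[:300,:480]=cv2.resize(w[0]['pixels'],(480,300)); I[:300,480:]=cv2.resize(a[0]['pixels'][190:300,160:280],(320,300)); I[300:,:531]=cv2.resize(t[0]['pixels'][100:260,250:490],(531,300))[:300]
cv2.imwrite('pics/m5.png',I)
E
```

```text
time: 11.0
position: [523.1, -61.1, 93.2]
ee_rot: [-3.095, -0.528, 0.004]
ft_force: [-2.2, 4.6, 8.5]
gripper_width: 17.4
finger_force: 12.0
time: 11.8
position: [524.9, -62.9, 172.8]
ee_rot: [3.097, 0.527, 0.001]
ft_force: [0.2, 0.1, 0.4]
gripper_width: 45.9
finger_force: 0.0
time: 12.6
position: [520.2, 161.1, 172.2]
ee_rot: [2.373, 2.058, 0.001]
ft_force: [0.5, 0.8, -0.3]
gripper_width: 46.2
finger_force: 0.0
area 747 [ 625.182 -157.19    -0.855] err 2.72 r 70.6 angle from centre 59.2 from yaw 56.9090612728301
[ 0.43  0.47 -1.    1.82  0.45  1.09 -0.88]
closing dir deg -8.219599531721926
round_slide [([428.0, 186.0, 94.0], 0.8), ([631.0, 138.0, 87.0], 0.8), ([656.0, 227.0, 77.0], 0.64), ([524.0, 172.0, 126.0], 0.59), ([527.0, 231.0, 120.0], 0.34)]
stand [([522.0, 229.0, 58.0], 0.91)]
```

View pics/m5.png

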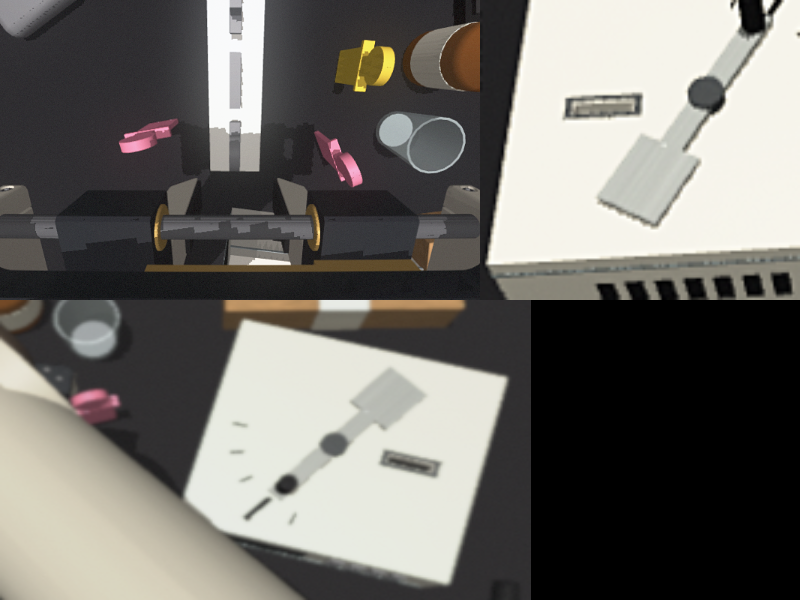

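The lever's arm points straight at the long line (top crop: hub (333,443), tip (277,496), line (258,508)), so it stands at about 59–60°, and the slot is uncovered at (410,463). In the wrist view the stand is centred between the fingers at crop u≈236. I'll refine the slide and slot positions numerically.

Run:
```python
from h import *
w=cam('wrist'); a=cam('scene'); t=cam('top'); W5=cv2.imread('pics/w5.png')
th=-.145; Rs=np.array([[np.cos(th),np.sin(th)],[-np.sin(th),np.cos(th)]])
loc=lambda q:(Rs@(q[:2]-[526.25,232.6])).round(1)
s=status.state(); print('tcp in stand',loc(s['position']),s['position'])
g=cv2.cvtColor(W5,6)
for v in (60,140): print(v,[i for i in range(240,380) if abs(int(g[v,i+1])-int(g[v,i-1]))>60])
for u in (290,335): print('end',u,[i for i in range(180,240) if abs(int(g[i+1,u])-int(g[i-1,u]))>25])
for v in (60,140):
  for u in (279,350): print((u,v),loc(atz(w,u,v,60)))
print('end',loc(atz(w,290,227,60)),loc(atz(w,335,227,60)))
print('expected px: head top',proj(w,[*(np.array([526.25,232.6])+Rs.T@[0,-70]),132]).round(0),'far end of disc',proj(w,[*(np.array([526.25,232.6])+Rs.T@[0,-52]),114]).round(0))
c_,s_=np.cos(-.277),np.sin(-.277); Ra=np.array([[c_,s_],[-s_,c_]])
for n,c,box in (('top',t,(175,200,420,452)),('scene',a,(222,236,188,222))):
    p=np.linspace(0,1,2); gi=cv2.cvtColor(c[0]['pixels'],6)
    # dark frame around the slot: connected dark pixels
    m=np.zeros_like(gi); m[box[0]:box[1],box[2]:box[3]]=gi[box[0]:box[1],box[2]:box[3]]<(190 if n=='top' else 200)
    h=cv2.convexHull(max(cv2.findContours(m,0,1)[0],key=cv2.contourArea))
    (u,v),sz,an=cv2.minAreaRect(h); M=cv2.moments(h); u,v=M['m10']/M['m00'],M['m01']/M['m00']
    q=atz(c,u,v,110); print(n,'slot px',u,v,sz,'world',q.round(1),'local',(Ra@(q[:2]-[574,-115.4])).round(1))
```

```text
tcp in stand [  4.8 -74.1] [520.34266739 158.61178586 171.14154793]
60 [276, 277, 350, 351, 352]
140 [277, 278, 279, 306, 322, 323, 348, 349]
end 290 [226, 227, 228, 229]
end 335 [227, 228, 229]
(279, 60) [-23.7  27.9]
(350, 60) [33.3 27.7]
(279, 140) [-25.8 -36.2]
(350, 140) [ 34.8 -36.4]
end [ -18.3 -115.6] [  22.9 -115.7]
expected px: head top [308. 203.] far end of disc [308. 172.]
top slot px 435.2405424696645 186.74946466809422 (27.118993759155273, 9.018192291259766) world [ 556.2 -178.7  110. ] local [  0.2 -65.7]
scene slot px 205.8846426043878 228.64543524416135 (8.708792686462402, 29.454580307006836) world [ 555.4 -179.1  110. ] local [ -0.5 -66.3]
```

The TCP is within 0.2 mm laterally and 1.5 mm lengthwise of the slide's slot, measured in the wrist camera's own frame. Descending so the tips sit at about z=97 and the pads cover the disc, then gripping.

```bash
python3 -m pendant '[{"x":0,"y":0,"z":-0.6,"ax":0,"ay":0,"az":0,"claw":0},{"x":0,"y":0,"z":-0.6,"ax":0,"ay":0,"az":0,"claw":0},{"x":0,"y":0,"z":-0.6,"ax":0,"ay":0,"az":0,"claw":0},{"x":0,"y":0,"z":-0.6,"ax":0,"ay":0,"az":0,"claw":0},{"x":0,"y":0,"z":-0.6,"ax":0,"ay":0,"az":0,"claw":0},{"x":0,"y":0,"z":-0.4,"ax":0,"ay":0,"az":0,"claw":0},{"x":0,"y":0,"z":-0.2,"ax":0,"ay":0,"az":0,"claw":0},{"x":0,"y":0,"z":0,"ax":0,"ay":0,"az":0,"claw":0}]'
python3 -m pendant '[{"x":0,"y":0,"z":0,"ax":0,"ay":0,"az":0,"claw":-1},{"x":0,"y":0,"z":0,"ax":0,"ay":0,"az":0,"claw":-1},{"x":0,"y":0,"z":0,"ax":0,"ay":0,"az":0,"claw":-1},{"x":0,"y":0,"z":0,"ax":0,"ay":0,"az":0,"claw":-1},{"x":0,"y":0,"z":0,"ax":0,"ay":0,"az":0,"claw":-1},{"x":0,"y":0,"z":0,"ax":0,"ay":0,"az":0,"claw":-1},{"x":0,"y":0,"z":0,"ax":0,"ay":0,"az":0,"claw":-1},{"x":0,"y":0,"z":0,"ax":0,"ay":0,"az":0,"claw":-1}]' 25
python3 - <<'E'
from h import *
for _ in range(4): w=cam('wrist'); s=status.state(); print(s['position'].round(1),s['ft_force'].round(1),s['gripper_width'],s['finger_force'])
E
```

```text
time: 13.8
position: [519.6, 160.0, 62.4]
ee_rot: [-2.378, -2.052, 0.002]
ft_force: [0.5, 0.2, 0.1]
gripper_width: 46.0
finger_force: 0.0
time: 14.6
position: [518.4, 160.7, 63.2]
ee_rot: [-2.377, -2.052, 0.003]
ft_force: [-4.8, 0.8, 6.2]
gripper_width: 10.1
finger_force: 24.9
[518.4 160.7  63.2] [-5.   0.3  6.2] 9.723674706297158 24.938046634197235
[518.4 160.7  63.2] [-4.9  0.9  6.4] 9.57230352352034 24.938046634197235
[518.4 160.6  63.2] [-4.4  0.3  5.8] 10.20626320400019 24.938091337680817
[518.4 160.7  63.2] [-4.7  0.3  5.9] 10.203054787597774 24.93814766407013
```

Gripped at 10 mm opening and 25 N. I'll lift 160 mm straight up, then carry it over to the slot, turning by -7.7°.

```bash
python3 -m pendant '[{"x":-0.03,"y":0,"z":0.2,"ax":0,"ay":0,"az":0,"claw":-1},{"x":0,"y":0,"z":0.5,"ax":0,"ay":0,"az":0,"claw":-1},{"x":0,"y":0,"z":0.7,"ax":0,"ay":0,"az":0,"claw":-1},{"x":0,"y":0,"z":0.8,"ax":0,"ay":0,"az":0,"claw":-1},{"x":0,"y":0,"z":0.8,"ax":0,"ay":0,"az":0,"claw":-1},{"x":0,"y":0,"z":0.8,"ax":0,"ay":0,"az":0,"claw":-1},{"x":0,"y":0,"z":0.8,"ax":0,"ay":0,"az":0,"claw":-1},{"x":0,"y":0,"z":0.7,"ax":0,"ay":0,"az":0,"claw":-1}]'
for i in 1 2; do python3 -m pendant '[{"x":0.078,"y":-0.706,"z":0,"ax":0,"ay":0,"az":-0.0107,"claw":-1},{"x":0.078,"y":-0.706,"z":0,"ax":0,"ay":0,"az":-0.0107,"claw":-1},{"x":0.078,"y":-0.706,"z":0,"ax":0,"ay":0,"az":-0.0107,"claw":-1},{"x":0.078,"y":-0.706,"z":0,"ax":0,"ay":0,"az":-0.0107,"claw":-1},{"x":0.078,"y":-0.706,"z":0,"ax":0,"ay":0,"az":-0.0107,"claw":-1},{"x":0.078,"y":-0.706,"z":0,"ax":0,"ay":0,"az":-0.0107,"claw":-1},{"x":0.078,"y":-0.706,"z":0,"ax":0,"ay":0,"az":-0.0107,"claw":-1},{"x":0.078,"y":-0.706,"z":0,"ax":0,"ay":0,"az":-0.0107,"claw":-1}]'; done
```

```text
time: 15.6
position: [519.9, 160.5, 224.7]
ee_rot: [2.377, 2.052, 0.004]
ft_force: [0.6, 0.4, -1.2]
gripper_width: 9.6
finger_force: 25.0
time: 16.4
position: [538.4, -10.3, 223.4]
ee_rot: [2.445, 1.97, 0.002]
ft_force: [-0.1, 0.0, -0.4]
gripper_width: 10.2
finger_force: 25.0
time: 17.2
position: [556.7, -180.4, 221.9]
ee_rot: [-2.512, -1.887, -0.0]
ft_force: [-0.3, 0.2, -1.0]
gripper_width: 10.0
finger_force: 25.0
```

```bash
python3 -m pendant '[{"x":0,"y":0,"z":-0.3,"ax":0,"ay":0,"az":0,"claw":-1},{"x":0,"y":0,"z":-0.3,"ax":0,"ay":0,"az":0,"claw":-1},{"x":0,"y":0,"z":-0.3,"ax":0,"ay":0,"az":0,"claw":-1},{"x":0,"y":0,"z":-0.2,"ax":0,"ay":0,"az":0,"claw":-1},{"x":0,"y":0,"z":0,"ax":0,"ay":0,"az":0,"claw":-1},{"x":0,"y":0,"z":0,"ax":0,"ay":0,"az":0,"claw":-1},{"x":0,"y":0,"z":0,"ax":0,"ay":0,"az":0,"claw":-1},{"x":0,"y":0,"z":0,"ax":0,"ay":0,"az":0,"claw":-1}]'
python3 - <<'E'
from h import *
P=[];
for k in range(3):
    w=cam('wrist'); s=status.state(); P.append(s['position'])
R=cv2.Rodrigues(s['ee_rot'])[0]; print(np.array(P).round(1).tolist(),'tool axes',R.round(3).tolist(),'closing',np.degrees(np.arctan2(R[1,1],R[0,1])),s['q'].round(2))
a=cam('scene'); t=cam('top'); w=cam('wrist')
for n,c in (('s',a),('t',t),('w',w)): cv2.imwrite(f'pics/{n}6.png',c[0]['pixels'])
for n in ('scene','wrist'): print(n,[(np.round(d['centre'],0).tolist(),round(d['p'],2),np.argwhere(d['mask']).min(0).tolist() if 'mask' in d else '') for d in viewer.spot_in(n,'round_slide')])
I=np.zeros((600,800,3),np.uint8); sl=proj(a,[556,-178.4,110]).astype(int); print('slot px',sl,proj(w,[556,-178.4,110]),proj(t,[556,-178.4,110]))
A=a[0]['pixels'][sl[1]-60:sl[1]+30,sl[0]-40:sl[0]+40]; I[:,:533]=cv2.resize(A,(533,600),interpolation=2)
B=w[0]['pixels'][120:320,250:380]; I[:410,533:800]=cv2.resize(B,(267,410),interpolation=2)
cv2.imwrite('pics/m6.png',I)
E
```

```text
time: 18.0
position: [556.9, -178.6, 189.5]
ee_rot: [2.51, 1.888, 0.001]
ft_force: [0.4, -0.6, -0.4]
gripper_width: 9.9
finger_force: 25.0
[[556.8, -178.7, 189.5], [556.7, -178.7, 189.4], [556.6, -178.8, 189.3]] tool axes [[0.278, 0.961, 0.0], [0.961, -0.278, -0.0], [-0.0, 0.0, -1.0]] closing -16.129248899903914 [ 0.94  0.5  -0.91  1.71  0.43  1.15 -0.37]
scene [([667.0, 224.0, 75.0], 0.93, ''), ([561.0, -173.0, 178.0], 0.82, ''), ([434.0, 182.0, 76.0], 0.68, ''), ([637.0, 122.0, 78.0], 0.66, '')]
wrist [([562.0, -165.0, 247.0], 0.94, '')]
slot px [206 228] [313.91801288 192.07510659] [435.12316286 186.85439044]
```

View pics/m6.png

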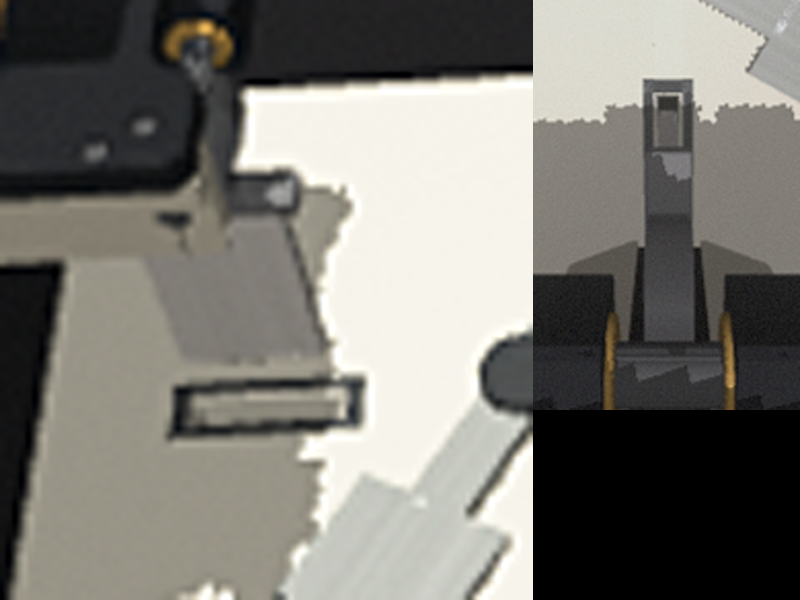

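Very informative. In the wrist crop (right) the slide's edge and the slot frame are both centred at crop u≈669, so x and yaw are aligned. In the scene crop the foot corners are at about (186,358) and (330,356), above the slot frame spanning (172–364, 378–438). Next is the y offset and tilt.

Run:
```python
from h import *
a=cam('scene'); w=cam('wrist'); c_,s_=np.cos(-.277),np.sin(-.277); Ra=np.array([[c_,s_],[-s_,c_]])
S=lambda x,y:(166+x/6.6625,168+y/6.6667)
loc=lambda q:(Ra@(q[:2]-[556.2,-178.0]))
def at_x(u,v,lx):  # intersect ray with the plane analyser-x = lx (slot frame)
    o,d=ray(a,u,v); n=Ra[0]; k=(lx-(n@(o[:2]-[556.2,-178.0])))/(n@d[:2]); q=o+k*d; return loc(q).round(1),q[2].round(1)
for n,p in (('footL',(186,358)),('footR',(330,356)),('edgeR top',(290,225)),('edgeL top',(148,262)),('footmid',(258,358))): print(n,S(*p),at_x(*S(*p),3), 'at z136.5',loc(atz(a,*S(*p),136.5)).round(1))
for n,p in (('f',(172,385)),('f',(364,378)),('f',(362,426)),('f',(172,438))): print(n,loc(atz(a,*S(*p),110)).round(1))
# wrist: slide / slot column profile
g=cv2.cvtColor(w[0]['pixels'],6)
for v in (162,170,180,185,200,215,240,260): print(v,g[v,298:334].tolist())
W=lambda x,y:(250+(x-533)/2.0538,120+y/2.05)
for p in ((645,80),(693,80),(668,95)): print('w slot frame far',loc(atz(w,*W(*p),110)).round(1))
```

```text
footL (193.91744840525328, 221.6997315013425) (array([  3. , -17.1]), np.float64(139.6)) at z136.5 [  0.8 -18.1]
footR (215.53095684803003, 221.399733001335) (array([ 3. , 22.5]), np.float64(136.8)) at z136.5 [ 2.8 22.5]
edgeR top (209.52720450281427, 201.74983125084376) (array([ 3. , 23.3]), np.float64(197.2)) at z136.5 [-44.9   7.1]
edgeL top (188.21388367729833, 207.2998035009825) (array([  3. , -17.3]), np.float64(184.4)) at z136.5 [-34.1 -32.6]
footmid (204.72420262664167, 221.6997315013425) (array([3. , 2.6]), np.float64(137.7)) at z136.5 [2.1 2.2]
f [ -9.1 -29.1]
f [-7.8 26.4]
f [ 9.  27.1]
f [  9.5 -27. ]
162 [216, 216, 217, 216, 219, 165, 107, 107, 103, 100, 104, 91, 91, 89, 91, 89, 90, 86, 89, 90, 89, 87, 87, 87, 93, 102, 108, 95, 92, 115, 195, 219, 215, 215, 214, 216]
170 [191, 170, 171, 203, 224, 182, 112, 86, 87, 78, 131, 178, 151, 80, 47, 56, 56, 59, 53, 54, 48, 48, 65, 106, 145, 117, 89, 83, 74, 77, 112, 192, 215, 218, 217, 214]
180 [131, 130, 130, 133, 131, 111, 78, 63, 63, 60, 84, 115, 104, 88, 95, 95, 92, 96, 94, 98, 96, 94, 85, 105, 106, 74, 59, 58, 68, 82, 124, 13
[... 207 characters left out ...]
 133, 131, 118, 85, 72, 73, 75, 79, 80, 77, 78, 76, 70, 108, 126, 127, 123, 124, 120, 126, 121, 124, 124, 124, 124, 114, 95, 118, 131, 129, 128, 127, 130]
215 [127, 127, 129, 127, 129, 128, 94, 68, 71, 77, 72, 73, 76, 70, 77, 73, 73, 75, 78, 73, 79, 74, 73, 73, 75, 76, 73, 74, 72, 90, 116, 129, 128, 126, 127, 124]
240 [88, 85, 81, 81, 82, 84, 76, 62, 63, 62, 63, 65, 66, 61, 63, 68, 63, 65, 65, 66, 63, 59, 65, 64, 65, 63, 69, 62, 65, 65, 79, 88, 89, 81, 79, 83]
260 [73, 39, 28, 25, 25, 35, 65, 73, 71, 72, 71, 68, 68, 71, 76, 70, 69, 71, 73, 73, 72, 73, 71, 74, 66, 73, 74, 74, 73, 72, 55, 27, 26, 27, 25, 48]
w slot frame far [-7.3 26.3]
w slot frame far [10.8 26.2]
w slot frame far [ 1.3 20.5]
```

The slide is 3.2 mm too far along +y and about 0.3 mm off in x, and it is upright. I'll correct, lower the foot to about 6 mm above the housing, and check again by profile.

```bash
python3 -m pendant '[{"x":-0.037,"y":-0.1,"z":0,"ax":0,"ay":0,"az":0,"claw":-1},{"x":0,"y":0,"z":-0.2,"ax":0,"ay":0,"az":0,"claw":-1},{"x":0,"y":0,"z":-0.2,"ax":0,"ay":0,"az":0,"claw":-1},{"x":0,"y":0,"z":-0.2,"ax":0,"ay":0,"az":0,"claw":-1},{"x":0,"y":0,"z":-0.1,"ax":0,"ay":0,"az":0,"claw":-1},{"x":0,"y":0,"z":0,"ax":0,"ay":0,"az":0,"claw":-1},{"x":0,"y":0,"z":0,"ax":0,"ay":0,"az":0,"claw":-1},{"x":0,"y":0,"z":0,"ax":0,"ay":0,"az":0,"claw":-1}]'
python3 - <<'E'
from h import *
a=cam('scene'); w=cam('wrist'); 
for n,c in (('s',a),('w',w)): cv2.imwrite(f'pics/{n}7.png',c[0]['pixels'])
g=cv2.cvtColor(a[0]['pixels'],6)
print('    ',list(range(188,226)))
for v in range(214,236): print(v,' '.join('%3d'%x for x in g[v,188:226]))
g=cv2.cvtColor(w[0]['pixels'],6)
for v in range(150,222,6): print(v,' '.join('%3d'%x for x in g[v,298:334]))
P=lambda x,y,z:np.array([556.2+np.cos(-.277)*x-np.sin(-.277)*y,-178.0+np.sin(-.277)*x+np.cos(-.277)*y,z])
print([proj(a,P(x,y,110)).round(1).tolist() for x,y in ((-4,-21),(-4,21),(4,21),(4,-21))])
E
```

```text
time: 19.3
position: [555.7, -181.6, 168.3]
ee_rot: [2.511, 1.888, 0.001]
ft_force: [-0.1, -0.2, -0.4]
gripper_width: 9.9
finger_force: 25.0
     [188, 189, 190, 191, 192, 193, 194, 195, 196, 197, 198, 199, 200, 201, 202, 203, 204, 205, 206, 207, 208, 209, 210, 211, 212, 213, 214, 215, 216, 217, 218, 219, 220, 221, 222, 223, 224, 225]
214 133 127 125 126 128 127 126 117 126 126 125 125 118 126 125 129 127 127 126 126 126 131 124  76 140 251 251 245 244 244 244 244 244 244 244 243 244 244
215 148 130 123 124 126 125 127 124 124 124 124 127 127 125 126 127 126 124 126 126 125 127 126  95 110 220 251 245 244 243 243 244 244 244 244 244 244 244
216 148 136 123 125 126 126 124 125 123 124 123 126 125 126 123 126 126 128 126 124 126 127 126 107 122 255 253 247 245 244 244 244 244 244 244 244 244 244
217 150 146 126 125 126 126 125 126 125 124 124 123 125 127 124 125 127 127 126 126 124 126 130 119  99 227 255 238 249 245 244 244 244 243 244 244 244 244
218 151 147 135 125 126 125 125 126 123 122 124 123 124 125 125 123 126 127 127 125 123 126 129 126  93 130 247 148 239 247 245 244 244 244
[... 3809 characters left out ...]
 64  61  63  58  51  74 112 119 121 123 119
198 124 118 121 124 112  78  58  67  70  70  70  76  73  71 106 121 119 119 116 119 116 116 119 110 118 113 117 119 108  72  84 115 125 120 119 119
204 117 123 121 123 111  76  59  64  75  70  74  75  71  72  69  71 107 107  91  89 111 116 117 116 117 117 116 120 107  75  81 118 121 122 122 117
210 120 122 122 122 122  83  54  66  74  66  72  70  74  73  68  74  71  71  71  73  69  73  73  76  71  69  73  72  72  52  86 115 122 119 119 119
216 119 120 121 117 119  87  55  64  68  73  73  71  68  71  68  72  69  68  73  66  72  70  67  70  73  70  73  70  68  47  86 112 120 115 120 119
[[195.7, 227.7], [217.7, 226.5], [217.3, 229.9], [195.3, 231.1]]
```

Run:
```python
from h import *
a=cam('scene'); c_,s_=np.cos(-.277),np.sin(-.277); Ra=np.array([[c_,s_],[-s_,c_]]); O=np.array([556.2,-178.0])
loc=lambda q:Ra@(q[:2]-O)
def at_x(u,v,lx):
    o,d=ray(a,u,v); k=(lx-Ra[0]@(o[:2]-O))/(Ra[0]@d[:2]); q=o+k*d; return loc(q)[1].round(2),q[2].round(1)
for r,l,h in ((214,187.8,210.5),(220,190.6,212.5),(224,192.2,213.5)):
    L,H=at_x(l,r,3),at_x(h,r,3); print(r,L,H,'mid',(L[0]+H[0])/2)
L,H=loc(atz(a,191.5,229.4,110)),loc(atz(a,220,228.2,110)); print('frame outer',L,H,(L+H)/2)
L,H=loc(atz(a,194.3,229.4,110)),loc(atz(a,217.6,228.6,110)); print('inner',L,H,(L+H)/2)
g=cv2.cvtColor(a[0]['pixels'],6)
g0=cv2.cvtColor(cv2.imread('pics/s5.png'),6)
print('slot unobstructed'); 
for v in range(222,236): print(v,' '.join('%3d'%x for x in g0[v,188:226]))
```

```text
214 (np.float64(-22.67), np.float64(164.5)) (np.float64(17.86), np.float64(160.8)) mid -2.405000000000001
220 (np.float64(-21.94), np.float64(145.5)) (np.float64(17.83), np.float64(141.7)) mid -2.0550000000000015
224 (np.float64(-21.92), np.float64(132.5)) (np.float64(17.19), np.float64(128.8)) mid -2.365
frame outer [ -0.54576393 -28.74290943] [ 0.33199886 25.81891243] [-0.10688253 -1.4619985 ]
inner [ -0.18285377 -23.36170383] [ 0.95965205 21.27072622] [ 0.38839914 -1.0454888 ]
slot unobstructed
222 243 243 243 244 244 243 243 244 244 244 244 243 244 244 245 244 245 244 245 245 244 245 245 245 245 246 247 247 247 248 249 248 247 245 244 244 244 244
223 243 244 244 244 244 245 246 246 247 247 248 248 248 249 249 250 250 251 251 251 251 251 252 252 252 247 248 249 249 245 247 246 243 249 245 244 244 244
224 243 243 244 245 248 251 248 248 249 249 245 246 246 247 247 243 245 246 245 245 243 243 243 244 238 194 195 196 190 145 151 147 165 250 247 244 244 244
225 243 244 246 248 240 239 206 197 198 187 143 144 142 142 131  85  85  81  52  51  61  62  62  54  60  96  92  77  89  89  72  
[... 886 characters left out ...]
 105 125 116  81  85 101  99  89  47  74  84  91  90 185 254 246 244 244 244
232 244 246 247 183  71  79 118  91  51  63  73  70  72 103 102 102 101  96 103 130  80 128 135 170 170 167 165 171 196 198 191 189 230 250 245 244 244 244
233 243 246 240 156 181 170 170 159 165 180 193 191 193 222 222 221 219 211 223 243 199 242 244 255 255 255 255 254 254 254 254 253 249 246 244 244 244 244
234 244 245 243 235 254 254 254 255 255 254 254 254 254 254 253 253 253 253 253 252 252 251 248 247 247 247 247 246 246 246 246 245 244 244 244 244 244 244
235 244 244 245 247 246 246 246 246 246 246 246 246 246 245 245 245 245 246 245 245 245 245 244 244 244 244 244 244 244 244 244 244 244 244 244 244 244 244
```

Slide mid y is -2.25 and the slot mid is -1.2 (same camera), so I'll shift +1.0 mm. The x centring shows equal dark gaps on both sides. Now lower gently, watching the force.

```bash
python3 -m pendant '[{"x":0.009,"y":0.032,"z":0,"ax":0,"ay":0,"az":0,"claw":-1},{"x":0,"y":0,"z":0,"ax":0,"ay":0,"az":0,"claw":-1},{"x":0,"y":0,"z":-0.07,"ax":0,"ay":0,"az":0,"claw":-1},{"x":0,"y":0,"z":-0.07,"ax":0,"ay":0,"az":0,"claw":-1},{"x":0,"y":0,"z":-0.07,"ax":0,"ay":0,"az":0,"claw":-1},{"x":0,"y":0,"z":-0.05,"ax":0,"ay":0,"az":0,"claw":-1},{"x":0,"y":0,"z":-0.04,"ax":0,"ay":0,"az":0,"claw":-1},{"x":0,"y":0,"z":0,"ax":0,"ay":0,"az":0,"claw":-1}]'
```

```text
time: 20.25
position: [555.5, -180.6, 158.8]
ee_rot: [-2.511, -1.888, 0.0]
ft_force: [0.4, -0.8, -1.3]
gripper_width: 9.8
finger_force: 25.0
```

```bash
python3 -m pendant '[{"x":0,"y":0,"z":-0.05,"ax":0,"ay":0,"az":0,"claw":-1},{"x":0,"y":0,"z":-0.05,"ax":0,"ay":0,"az":0,"claw":-1},{"x":0,"y":0,"z":-0.05,"ax":0,"ay":0,"az":0,"claw":-1},{"x":0,"y":0,"z":-0.05,"ax":0,"ay":0,"az":0,"claw":-1},{"x":0,"y":0,"z":-0.03,"ax":0,"ay":0,"az":0,"claw":-1},{"x":0,"y":0,"z":-0.03,"ax":0,"ay":0,"az":0,"claw":-1},{"x":0,"y":0,"z":0,"ax":0,"ay":0,"az":0,"claw":-1},{"x":0,"y":0,"z":0,"ax":0,"ay":0,"az":0,"claw":-1}]'
```

```text
time: 21.05
position: [555.7, -180.7, 151.2]
ee_rot: [-2.511, -1.888, -0.0]
ft_force: [0.6, -0.1, -0.6]
gripper_width: 9.8
finger_force: 25.0
```

No contact force with the foot nominally 12 mm below the top, so the blade is in. Continuing to the target depth.

```bash
python3 -m pendant '[{"x":0,"y":0,"z":-0.08,"ax":0,"ay":0,"az":0,"claw":-1},{"x":0,"y":0,"z":-0.08,"ax":0,"ay":0,"az":0,"claw":-1},{"x":0,"y":0,"z":-0.08,"ax":0,"ay":0,"az":0,"claw":-1},{"x":0,"y":0,"z":-0.08,"ax":0,"ay":0,"az":0,"claw":-1},{"x":0,"y":0,"z":-0.08,"ax":0,"ay":0,"az":0,"claw":-1},{"x":0,"y":0,"z":0,"ax":0,"ay":0,"az":0,"claw":-1},{"x":0,"y":0,"z":0,"ax":0,"ay":0,"az":0,"claw":-1},{"x":0,"y":0,"z":0,"ax":0,"ay":0,"az":0,"claw":-1}]'
python3 -m pendant '[{"x":0,"y":0,"z":-0.08,"ax":0,"ay":0,"az":0,"claw":-1},{"x":0,"y":0,"z":-0.08,"ax":0,"ay":0,"az":0,"claw":-1},{"x":0,"y":0,"z":-0.08,"ax":0,"ay":0,"az":0,"claw":-1},{"x":0,"y":0,"z":-0.08,"ax":0,"ay":0,"az":0,"claw":-1},{"x":0,"y":0,"z":-0.08,"ax":0,"ay":0,"az":0,"claw":-1},{"x":0,"y":0,"z":0,"ax":0,"ay":0,"az":0,"claw":-1},{"x":0,"y":0,"z":0,"ax":0,"ay":0,"az":0,"claw":-1},{"x":0,"y":0,"z":0,"ax":0,"ay":0,"az":0,"claw":-1}]'
python3 - <<'E'
from leaf import *
a=cam('scene'); w=cam('wrist'); leaf(a[0]['pixels'],a,(630,-160,np.radians(-46)))
for n,c in (('s',a),('w',w)): cv2.imwrite(f'pics/{n}8.png',c[0]['pixels'])
g=cv2.cvtColor(a[0]['pixels'],6)
for v in range(200,236): print(v,' '.join('%3d'%x for x in g[v,184:226:1]))
print(status.state()['ft_force'],status.state()['position'])
c_,s_=np.cos(-.277),np.sin(-.277); P=lambda x,y,z:np.array([556.2+c_*x-s_*y,-178.0+s_*x+c_*y,z])
for f in (60,74,90): print('shoulder bottom px if foot at',f,proj(a,P(6,-27,f+70)).round(1),proj(a,P(6,25,f+70)).round(1))
E
```

```text
time: 21.85
position: [555.8, -180.7, 139.3]
ee_rot: [2.511, 1.888, 0.0]
ft_force: [0.4, -0.2, -0.7]
gripper_width: 9.6
finger_force: 25.0
time: 22.65
position: [555.8, -180.7, 127.3]
ee_rot: [2.511, 1.888, 0.0]
ft_force: [-0.1, -0.1, -0.6]
gripper_width: 9.9
finger_force: 25.0
area 691 [ 623.673 -152.233   -1.294] err 4.27 r 66.0 angle from centre 61.2 from yaw 31.72354306663229
200  20  21  18  22  19  22  20  23  41  44  46  41  25  11  33  85  57  51  75  61  53  75  96  42   4  57 165 151 148 148 146 148 146 142 172 255 253 247 244 244 244 243
201  20  20  18  18  20  19  19  26  42  45  42  40  22  13  19  44  51  82 114  94  60  62  70   1   9  75 160 151 147 147 148 147 146 141 158 243 249 245 243 244 243 244
202  22  22  24  22  22  26  30  39  44  43  45  45  35  20  23  40  70 110 106  93  70  35  27  49  92 119 156 150 147 146 148 149 148 141 144 212 249 244 244 243 244 244
203  37  36  36  37  35  41  46  45  44  43  44  44  44  37  43  63  82  97 106  86  78  58  57  87 155 160 151 148 148 148 148 146 143 135 163 254 247 244 244 243 244 244
204  45  48  44  45  44  44  
[... 5039 characters left out ...]
117 115 114 118 138 137 135 140 162 154 190 255 255 255 254 254 253 250 245 244 244 244 244
234 146 148 147 148 147 151 146 137 161 161 160 159 158 159 156 159 158 155 156 155 156 155 153 153 152 154 153 149 147 170 253 246 253 235 248 246 245 244 244 244 244 244
235 148 147 148 147 149 149 149 149 151 150 152 150 151 151 150 151 149 149 151 149 149 150 149 149 149 148 148 148 147 140 133 158 238 200 247 245 244 244 244 244 244 244
[-0.39365303 -0.63273357 -1.33261429] [ 555.78006258 -180.68352611  127.36202031]
shoulder bottom px if foot at 60 [189.6 226.2] [217.4 224.7]
shoulder bottom px if foot at 74 [187.9 221.9] [216.  220.4]
shoulder bottom px if foot at 90 [185.8 216.9] [214.4 215.4]
```

The shoulder's underside is at row ≈220, which matches a foot height of about 74–75 (roughly 35 mm inside). Wrist force is near zero and the grip is steady. Handing in.

Run:
```python
from h import *
g=lambda p:cv2.cvtColor(cv2.imread(p),6)[240:275,180:232].astype(int)
d=abs(g('pics/s5.png')-g('pics/s8.png')); print('leaf change px',(d>60).sum())
s=status.state(); print(s['time'],abs(s['joint_vel']).max(),s['finger_force'])
print(workorder.job_done())
```

```text
leaf change px 985
22.75 0.0024909442771869324 24.9867045879364
the job is handed in; nothing more can be done
None
```

The job is handed in and no verdict came back. The lever stood at about 59–60° at the last clear view. The round-headed slide is gripped upright in the slot, about 35 mm deep, with the other two left in the stand. A late image check for lever movement showed large changes over the leaf, probably the arm's shadow, so its final angle isn't confirmed.

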